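Load the lens tray under the cleaner's sprung arm

TASK

Load the pink lens tray into the white lens cleaner: carry it over white nose first, push the sprung wire arm up with the nose and slip the tray beneath it, easing it in until you feel the back stop. Then let its tail down behind the sill, so that the tray lies flat in the cradle with the arm bearing down on its lid, and let go. Be gentle, never ram the tray against the cleaner, keep it upright, and leave everything else on the vanity where it is.

Things in the scene. Friction and masses are not known exactly. Their poses are not given: they have to be found in the camera images.
- tray: Loose pink lens tray, 110 mm long (x) x 46 mm wide (y) x 26 mm tall, about 0.11 kg, both lids snapped shut (they do not move), flat top. Origin: centre of its underside; +x points to the nose, the end with the white bumper; z up. Grip it across its width, 15 to 30 mm from the middle towards the tail (clear of the rails).
- tray_nose (a point): bottom middle of the tray's nose end (white bumper), 55 mm ahead of the tray's origin
- tray_tail (a point): bottom middle of the tray's tail end, 55 mm behind the tray's origin
- cleaner: White lens cleaner fixed on the vanity top, 210 (x) x 110 (y) mm, flat deck 20 mm above its underside. Origin: centre of its underside; +x is the loading direction (the tray goes in from the -x end, nose first), z up. All x and z given for its parts are in this frame.
- mouth (a point): On the deck, centre of the mouth between two grey side rails (10 mm high), at x = 18 mm. The mouth is about 64 mm wide and narrows to 50 mm from x = 34 to 75 mm.
- deck_mid (a point): On the deck at x = 0. Here lies the teal cradle: a back stop 14 mm high (far end) and a sill 5 mm high, 8 mm long (near end), 112 mm apart inside; the tray lies flat on the deck between them with 2 mm to spare. Its place differs each time and is not measured: stop face anywhere from x = 36 to 66 mm, sill's inner face 112 mm nearer. Clamped firmly: find it by feel or sight.
- bail (a joint): Angle of the chrome sprung wire hold-down arm, hinged at x = 90, z = 38 mm, reaching back to the loading end. 0 = down at rest, grows as its free end rises, limit 0.7 rad. A spring always drives it down (1.5 N at the bar at rest, 3 N when raised by the tray). Reads about 0.18 when its bar bears on the lid of a tray lying flat on the deck.
- bail_bar (a point): Underside of the arm's cross bar, which bears on the tray; at rest x = 22 mm, 14 mm above the deck. From here the arm (30 mm wide) slopes up towards the loading end at 20, then 30 degrees. A tray nose pushed in against this slope raises the arm, taking some 3 to 8 N; with the nose past x = 25 mm the arm rides on the lid.
- bail_tip (a point): Upturned free tip of the arm; at rest x = -26 mm, 46 mm above the deck. The slope begins just behind it, at x = -20 mm, its underside 34 mm above the deck at rest: a tray carried 6 to 7 mm above the deck clears the sill and goes in below it.
- tumbler: frosted glass tumbler, 72 mm wide at the rim, 95 mm tall; bystander. Origin: centre of its underside.
- soap_dish: white ceramic soap dish 120 x 85 x 22 mm with a cream soap bar; bystander. Origin: centre of its underside.
- tweezer: small aluminium tweezer, 100 mm long, 8 mm high, lying flat; bystander. Origin: centre of its underside.
- lotion: white lotion bottle, 56 mm wide, 150 mm tall; bystander. Origin: centre of its underside.
- cotton_jar: clear jar with metal cap, 76 mm wide, 85 mm tall; bystander. Origin: centre of its underside.
- mug: blue ceramic mug, 76 mm wide, 90 mm tall; bystander. Origin: centre of its underside.
Not all that is in view belongs to the job. Leave any orange look-alike of the tray alone.

How it is judged (in metres and radians):
On the way, in this order (a step that is already met when the one before it is completed fails the run):
1. the tray has been lifted clear of the vanity top (height (world z) of each of tray_nose, tray_tail above 0.018 m), for 0.1 s.
2. the tray's nose has pushed the arm up and is beneath it (value of joint bail above 0.12 rad and x of tray_nose in the frame of cleaner above 0.015 m and z of tray_nose in the frame of cleaner below 0.035 m), for 0.1 s.
At the end, for the whole second after the job is handed in: The tray lies still and flat on the deck between sill and stop (each end within 2.5 mm of the deck), nose first, nose 28 to 70 mm past the cleaner's origin, within 5 mm of its centre line and 0.09 rad of its direction, and the sprung arm bears on the lid (joint 0.14 to 0.22 rad) (z of tray_nose in the frame of cleaner between 0.017 and 0.0225 m and z of tray_tail in the frame of cleaner between 0.017 and 0.0225 m and x of tray_nose in the frame of cleaner between 0.028 and 0.07 m and y of tray_nose in the frame of cleaner between -0.005 and 0.005 m and angle between the x axis of tray and the x axis of cleaner, either way round below 0.09 rad and angle between tray's own z axis and vertical below 0.04 rad and value of joint bail between 0.14 and 0.22 rad and linear speed of tray below 0.01 m/s); the robot touches nothing.
It fails at once if the tray is pressed against the cleaner, cradle or arm with more than 25 N (contact force between tray and cleaner above 25 N).
It fails at once if the tray is tipped by more than 0.5 rad (angle between tray's own z axis and vertical above 0.5 rad).
It fails at once if one of the other things on the vanity is shifted by more than 25 mm (distance of any of tumbler, soap_dish, tweezer, lotion, cotton_jar, mug from where it was at the start of the episode above 0.025 m).
It also fails if it takes over 48 s, if anything falls off the work surface, if the arm or the gripper's body presses on something with over 40 N, if the wrist force passes 120 N, or if a joint passes its speed limit or range.

ROBOT

A 6-joint arm with a two-finger parallel gripper is mounted at the origin on the work surface. World frame = base frame: x ahead of the robot, y to its left, z up, the work surface at z = 0. Lengths are in m, angles in degrees, forces in N, time in s.
With the tool pointing down it reaches from about 0.4 to 0.825 m from the base axis. Payload 7 kg.
Tool frame: the origin (TCP) lies between the finger pads; the fingertips stand 19 mm ahead of it and the grasp point (between the pads) is the TCP; z points along the fingers, y is the line along which they close (so a half turn about z gives the same grasp; the last joint's range is limited). The gripper opens to 88 mm and grips with 3 to 60 N. Pads are 19 mm wide; open, the fingers measure 130 mm over their backs; the gripper's body (78 mm by 193 mm) begins 47 mm behind the grasp point.
Start: joints at [-57.978, 20.546, 0.682, 0, -70.136, -16.507], TCP at [0.181, -0.65, 0.246] pointing down, gripper open.
Joint ranges: [-176.03, 176.03], [-82.01, 121.73], [-58.28, 71.71], [-173.87, 95.51], [-174.79, -0.11], [-173.66, 173.66]. Speed limits (degrees/s): [136.94, 136.94, 172.46, 180, 180, 180].

INTERFACE

Orientations are given as [roll, pitch, yaw] about the fixed x, y, z axes, in that order (R = Rz(yaw) Ry(pitch) Rx(roll)).
In Python, from plant import r gives the robot as it stands. The module is installed in compiled form; this text tells all that it offers.
- The arm moves only by the shell command python3 -m pendant 'ROWS' [OPENING] [FORCE]. ROWS is JSON, a list of rows, each a list of 6 numbers: the shift along the tool's x, y, z in mm, then the turn, a rotation vector about the tool's x, y, z in rad. In form: [[tx, ty, tz, wx, wy, wz], ...]. A call has 1 to 20 rows; each row is the pose to reach, as a shift and turn from the pose commanded when the call began, along the tool's axes at that moment; what a row does not reach only later rows make up. A row lasts 1/8 s, in which the tool goes at most 62.5 mm and 10.7 degrees, less where a joint would pass 70% of its speed; a pose out of reach is approached as far as the arm can. A call with a gripper value outside its range is refused whole. OPENING is the finger opening in mm, from 0 to 87.6, set as the call begins (- or left out, the last holds). The fingers move at their own pace and stop on an object; FORCE is the grip in N (left out, the last holds). Time passes only in rows, so rows that repeat a pose let the fingers close. It gives the time, the measured TCP pose, the force, the opening and the grip force at its end, in the units of the state.
- r.get_state(): the state, without advancing time (a new reading comes with each control period).
- r.capture(name): name is "scene" or "top" or "wrist"; returns the picture (480x640x3 uint8, red, green, blue); there is no depth.
- r.camera_params(name): a dict with "mtx" (3x3 intrinsics, pixels), "rvec" (rotation vector, rad) and "tvec" (3), from world to camera coordinates, as OpenCV has them; the wrist camera has in their place "mount" (4x4, takes a point from camera to tool coordinates, whose origin is the TCP and whose axes are the flange's). Camera axes: x right, y down, z forward; pixel columns grow to the right and rows downward; lengths in m; the calibration is good to about 2 mm. A picture is of the moment at which its call begins: read the wrist's pose just before it. camera_params takes no time and is no camera call.
- r.close_job(): hands the job in; it is judged then, once.
The state is a dict: "time_s": time; "joints": joint angles; "qd": joint speeds; "joint_torque": joint torques, N m; "tcp_pos": TCP position; "eef_rot": TCP orientation; "contact_force": force on the tool from outside, world axes, zero at the start; "moment": the same for the moment, N m; "gripper_width": finger opening in m; "gripper_force": force on a finger pad.
Only numpy, scipy, OpenCV 4.12 (cv2) and the standard library are available. Lean on these libraries where they do the work, as an engineer would, in place of code of your own. Each camera call takes 0.05 s, during which the arm holds its last target. There are 200 camera calls.

## Working session

There is one attempt and no reset: what is moved stays moved. The work goes in short steps, Python scripts to look and compute and a shell command to move; the robot and the scene stay as the last step left them, time stands still between calls to the robot, and variables do not carry over. Pictures are saved under pics/ and viewed, at most 10 in all, crops included, and the job is handed in when it is done.

```bash
mkdir -p pics
cat > h.py <<'E'
import numpy as np, cv2
from plant import r
from scipy.spatial.transform import Rotation as R
def cam(n):
    p=r.camera_params(n); K=np.array(p['mtx'],float)
    if 'mount' in p:
        s=r.get_state(); M=np.array(p['mount']); T=np.eye(4)
        T[:3,:3]=rot(s); T[:3,3]=s['tcp_pos']; C=T@M
        return K,C[:3,:3],C[:3,3]
    Rm=cv2.Rodrigues(np.array(p['rvec'],float))[0]; t=np.array(p['tvec'],float).ravel()
    return K,Rm.T,-Rm.T@t
def rot(s): return R.from_euler('xyz',np.array(s['eef_rot']).ravel(),degrees=True).as_matrix()
def px2w(c,uv,z):
    K,Rc,o=c; d=Rc@np.linalg.solve(K,[uv[0],uv[1],1]); return o+d*(z-o[2])/d[2]
def w2px(c,P):
    K,Rc,o=c; q=K@(Rc.T@(np.array(P)-o)); return q[:2]/q[2]
def snap(n,f,crop=None,k=1):
    im=r.capture(n)[:,:,::-1]
    cv2.imwrite('pics/raw_'+f,im)
    if crop: x0,y0,x1,y1=crop; im=im[y0:y1,x0:x1]
    cv2.imwrite('pics/'+f,cv2.resize(im,None,fx=k,fy=k,interpolation=cv2.INTER_CUBIC))
E
python3 - <<'E'
from h import *
print(r.get_state())
for n in ('top','scene','wrist'): print(n,cam(n))
snap('top','top1.png'); snap('scene','sc1.png')
E
```

```text
{'time_s': 0.0, 'joints': array([-5.79786067e+01,  2.05910737e+01,  6.34618852e-01, -1.94161780e-02,
       -7.01357604e+01, -1.65055887e+01]), 'qd': array([ 0.08892422,  0.01713722,  0.03450928,  0.00855353, -0.03635667,
        0.00450455]), 'joint_torque': array([-1.21117257e-03, -5.82717526e+01,  2.93045640e+01,  6.99696332e+00,
        6.82184284e-03, -1.43486518e-04]), 'tcp_pos': array([ 0.1804052 , -0.64997891,  0.24463537]), 'eef_rot': array([ 1.79906399e+02, -8.70124046e-03, -1.64490800e+02]), 'contact_force': array([-0.15825367,  0.84313494, -0.21318777]), 'moment': array([-0.02336472,  0.02559344, -0.00420233]), 'gripper_force': 0.0, 'gripper_width': 0.0875063696905444}
top (array([[475.64739219,   0.        , 321.00637951],
       [  0.        , 475.64739219, 234.26282626],
       [  0.        ,   0.        ,   1.        ]]), array([[-2.98330213e-02, -9.85904366e-01,  1.64628590e-01],
       [-9.99554835e-01,  2.94834445e-02, -4.56715330e-03],
       [-3.51041523e-04, -1.64691555e-01, -9.86345056e-01]]), array([ 0.42250579, -0.00139715,  1.08124226]))
scene (array([[541.78018977,   0.        , 330.60324404],
       [  0.        , 541.78018977, 233.56532464],
       [  0.        ,   0.        ,   1.        ]]), array([[ 0.3879932 ,  0.81159012, -0.43678685],
       [ 0.92161792, -0.33699233,  0.19250086],
       [ 0.00903797, -0.47723961, -0.87872673]]), array([ 1.1408645 , -0.26287808,  1.18860525]))
wrist (array([[410.53116367,   0.        , 320.52015962],
       [  0.        , 410.53116367, 239.67307751],
       [  0.        ,   0.        ,   1.        ]]), array([[-0.26750778,  0.92744058,  0.26133038],
       [ 0.963553  ,  0.25683848,  0.07483054],
       [ 0.00228119,  0.27182343, -0.96234444]]), array([ 0.1109072 , -0.67069555,  0.38471497]))
```

View pics/top1.png

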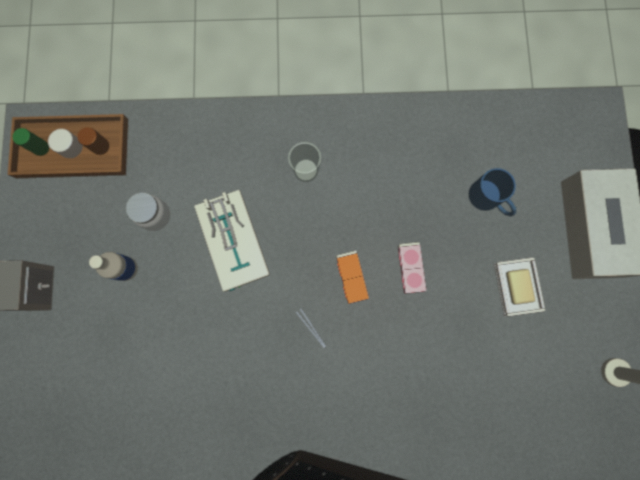

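View pics/sc1.png

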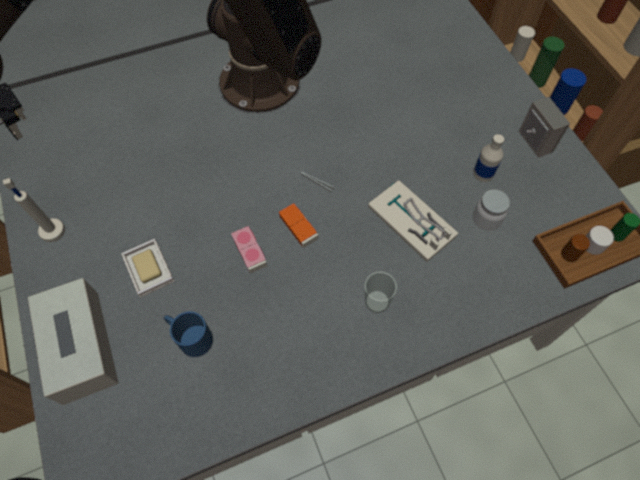

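Candidates: the pink two-lid box at top (412,268) and the orange one at (352,277). The pink one fits, and the orange one is the look-alike. The cleaner is at (231,240), with its rails and hinge at the upper end (215,205) and the teal sill at (239,267). I'll enlarge these to confirm.

Run:
```python
import cv2,numpy as np
t=cv2.imread('pics/raw_top1.png'); 
a=cv2.resize(t[180:300,185:280],None,fx=5,fy=5,interpolation=cv2.INTER_CUBIC)
b=cv2.resize(t[235:305,390:440],None,fx=6,fy=6,interpolation=cv2.INTER_CUBIC)
c=np.zeros((600,800,3),np.uint8); c[:600,:475]=a; c[:420,490:790]=b
cv2.imwrite('pics/cr1.png',c)
```

```text
(no output)
```

View pics/cr1.png

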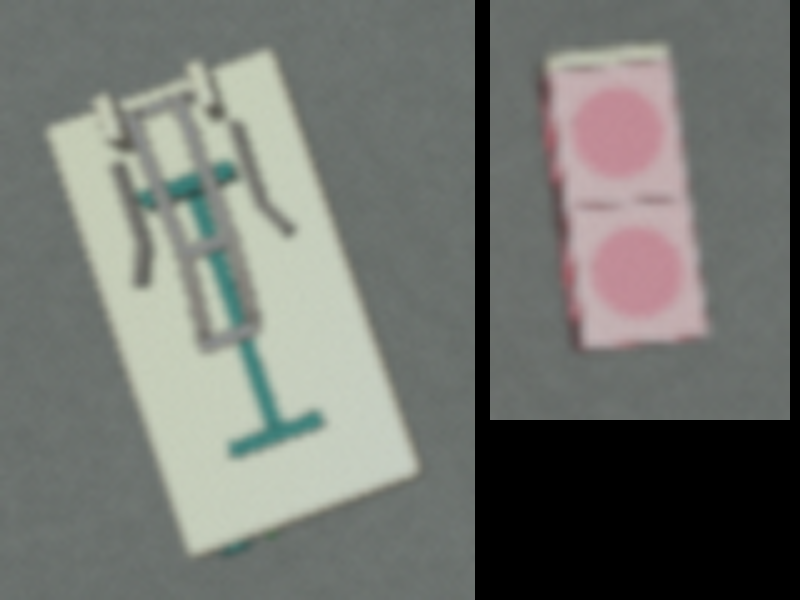

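The pink box has the white bumper at its upper end (crop 608,50), so it is the tray and its nose points to +x world. The cleaner's deck corners are at crop (47,128), (270,50), (420,470) and (192,555). The stop is near (188,187) and the sill near (277,435).

Run:
```python
from h import *
c=cam('top')
f=lambda u,v,k,x,y:((u+.5)/k-.5+x,(v+.5)/k-.5+y)
T=[px2w(c,f(u-490,v,6,390,235),.026) for u,v in [(547,55),(670,45),(708,335),(582,348)]]
T=np.array(T);print('tray',T.round(4),T.mean(0)); d=T[0]+T[1]-T[2]-T[3];print('yaw',np.degrees(np.arctan2(d[1],d[0])),np.linalg.norm(d)/2,np.linalg.norm(T[0]-T[1]))
C=np.array([px2w(c,f(u,v,5,185,180),.02) for u,v in [(47,128),(270,50),(420,470),(192,555)]])
m=C.mean(0);d=C[0]+C[1]-C[2]-C[3];a=np.arctan2(d[1],d[0]);print('cl',m,np.degrees(a),np.linalg.norm(d)/2,np.linalg.norm(C[0]-C[1]))
Rz=np.array([[np.cos(a),np.sin(a)],[-np.sin(a),np.cos(a)]])
for n,u,v,z in [('stop top near',190,198,.034),('sill inner?',273,425,.025),('sill near',280,445,.025),('stop far',185,180,.034),('bar',207,246,.034+.004),('tip',228,342,.068)]:
    print(n,Rz@(px2w(c,f(u,v,5,185,180),z)-m)[:2])
s=r.get_state();print(s['time_s'])
```

```text
tray [[ 0.5719 -0.1806  0.026 ]
 [ 0.5742 -0.2268  0.026 ]
 [ 0.4662 -0.2338  0.026 ]
 [ 0.4628 -0.1873  0.026 ]] [ 0.51878782 -0.20710335  0.026     ]
yaw 3.621184180284285 0.10874086842294933 0.04623386285906876
cl [0.59465258 0.19743235 0.02      ] 18.86687188635967 0.2067459236520463 0.10736772836639384
stop top near [0.04635642 0.00111673]
sill inner? [-0.0620389   0.00058317]
sill near [-0.07158003  0.00056784]
stop far [0.05496425 0.00058579]
bar [0.02197689 0.00048054]
tip [-0.02809472  0.0016474 ]
0.1
```

```bash
cat >> h.py <<'E'
def Rt(yaw,tilt):  # tool x along yaw+180, leaning back by tilt (deg)
    return R.from_euler('xyz',[180,0,yaw+180],degrees=True)*R.from_rotvec([0,-np.radians(tilt),0])
def to(p,Rg,p0=None,R0=None):
    s=r.get_state(); p0=s['tcp_pos'] if p0 is None else np.array(p0); R0=R.from_matrix(rot(s)) if R0 is None else R0
    print('row',(R0.inv().apply(np.array(p)-p0)*1e3).round(1),(R0.inv()*Rg).as_rotvec().round(3))
E
python3 - <<'E'
from h import *
a=np.radians(3.6); c=np.array([.5188,-.2071]); g=c-.028*np.array([np.cos(a),np.sin(a)]); print(g)
to([*g,.14],Rt(3.6,24),[.181,-.65,.246],R.from_euler('xyz',[180,0,-164.49],degrees=True))
E
```

```text
[ 0.49085525 -0.20885813]
row [-416.5  342.2  106. ] [ 0.044 -0.417  0.205]
```

```bash
python3 -m pendant '[[-52,43,8,0,-0.05,0.02],[-104,86,16,0.01,-0.1,0.05],[-156,128,26,0.015,-0.15,0.075],[-208,171,40,0.02,-0.2,0.1],[-260,214,54,0.027,-0.25,0.125],[-312,257,70,0.033,-0.3,0.15],[-364,299,88,0.038,-0.36,0.18],[-400,329,100,0.042,-0.4,0.2],[-416.5,342,106,0.044,-0.417,0.205],[-416.5,342,106,0.044,-0.417,0.205],[-416.5,342,106,0.044,-0.417,0.205]]' 80
python3 - <<'E'
from h import *
s=r.get_state();print(s)
snap('wrist','w1.png')
c=cam('wrist');print(c[2]); a=np.radians(3.6)
for x,y in [(55,23),(55,-23),(-55,-23),(-55,23)]:
    P=[.5188+(x*np.cos(a)-y*np.sin(a))/1e3,-.2071+(x*np.sin(a)+y*np.cos(a))/1e3,.026]; print(w2px(c,P))
E
```

```text
time_s: 1.48
tcp_pos: [0.4903, -0.2091, 0.1394]
eef_rot: [-180.0, 23.9, -176.3]
contact_force: [-0.5, -1.1, 0.2]
gripper_width: 0.0799
gripper_force: 0.0
{'time_s': 1.475, 'joints': array([ -4.6091484 ,   3.4570722 , -38.78611324,  -8.11848228,
       -24.24606785, -75.01416763]), 'qd': array([-1.73020551, -0.27151127,  0.53960907, -0.07402069, -0.01436351,
       -0.06884703]), 'joint_torque': array([  0.9803579 , -28.30408573,  23.33843708,   5.28126866,
         1.29464965,  -0.06296567]), 'tcp_pos': array([ 0.49027235, -0.20912956,  0.13944361]), 'eef_rot': array([-179.97403673,   23.94455347, -176.32994355]), 'contact_force': array([-0.51823676, -1.05807056,  0.24740134]), 'moment': array([-0.10541711,  1.3099439 , -0.01707796]), 'gripper_force': 0.0, 'gripper_width': 0.0799414396881088}
[ 0.36799495 -0.21840861  0.23804374]
[355.04918979 271.63409164]
[291.01056989 271.65839648]
[281.71959523 127.05695715]
[365.81662833 127.02733336]
```

View pics/w1.png

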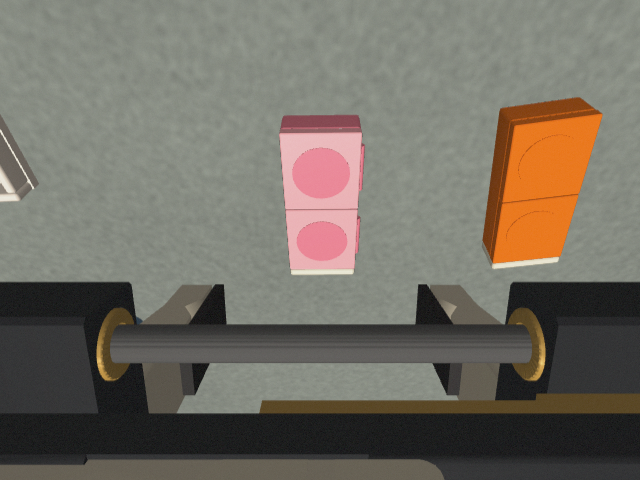

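The tray's top corners are at (291,271), (353,270), (281,131) and (361,131), which matches the prediction to about 2 mm. It sits between the open fingers, with the white nose facing away. Next I descend and grip.

```bash
python3 -m pendant '[[18,0,40,0,0,0],[34,-0.5,76,0,0,0],[43,-1,97,0,0,0],[47,-1,105.5,0,0,0],[47,-1,105.5,0,0,0],[47,-1,105.5,0,0,0]]' 80
python3 -m pendant '[[0,0,0,0,0,0],[0,0,0,0,0,0],[0,0,0,0,0,0],[0,0,0,0,0,0],[0,0,0,0,0,0],[0,0,0,0,0,0]]' 30 40
python3 - <<'E'
from h import *
s=r.get_state();print(s['tcp_pos'],s['eef_rot'],s['gripper_width'],s['gripper_force'],s['contact_force'])
E
```

```text
time_s: 2.28
tcp_pos: [0.4905, -0.2114, 0.0247]
eef_rot: [-180.0, 24.0, -176.5]
contact_force: [1.0, 0.5, 0.0]
gripper_width: 0.0798
gripper_force: 0.0
time_s: 3.02
tcp_pos: [0.4904, -0.2104, 0.0242]
eef_rot: [-180.0, 24.0, -176.4]
contact_force: [-2.0, 2.5, 5.0]
gripper_width: 0.0458
gripper_force: 39.8
[ 0.4904481  -0.21038118  0.02421885] [-179.97671547   23.99371494 -176.39408928] 0.04576948292430365 39.84762489795685 [-2.0266279   2.54452567  5.04173715]
```

Run:
```python
from h import *
a=np.radians(18.87); u=np.array([np.cos(a),np.sin(a)]); g=np.array([.59465,.19743])-.158*u; print(g)
to([*g,.091],Rt(18.87,24))
```

```text
[0.44514174 0.14632932]
row [ -6.3 358.8 -70.4] [-0.109 -0.    -0.243]
```

```bash
python3 -m pendant '[[-4,0,-9,0,0,0],[-14,0,-31,0,0,0],[-25,0,-56,0,0,0],[-25,0,-56,0,0,0],[-24,20,-58,-0.006,0,-0.014],[-22,60,-60,-0.018,0,-0.04],[-20,110,-62,-0.033,0,-0.075],[-17,160,-64,-0.049,0,-0.108],[-15,210,-66,-0.064,0,-0.142],[-12,260,-68,-0.079,0,-0.176],[-9,305,-69,-0.093,0,-0.207],[-7,340,-70,-0.103,0,-0.23],[-6.3,355,-70.4,-0.108,0,-0.24],[-6.3,358.8,-70.4,-0.109,0,-0.243],[-6.3,358.8,-70.4,-0.109,0,-0.243],[-6.3,358.8,-70.4,-0.109,0,-0.243]]'
python3 - <<'E'
from h import *
snap('wrist','w2.png')
s=r.get_state();print(s['tcp_pos'],s['eef_rot'],s['gripper_width'],s['contact_force'],s['moment'])
c=cam('wrist');a=np.radians(18.87)
for x,y,z in [(105,55,.02),(105,-55,.02),(-105,-55,.02),(-105,55,.02),(0,0,.02),(22,0,.036)]:
    print(x,y,w2px(c,[.59465+(x*np.cos(a)-y*np.sin(a))/1e3,.19743+(x*np.sin(a)+y*np.cos(a))/1e3,z]).round(1))
snap('top','t2.png',(170,170,330,290),5)
E
```

```text
time_s: 5.03
tcp_pos: [0.4667, 0.1417, 0.1195]
eef_rot: [178.1, 20.8, -161.2]
contact_force: [-0.2, 0.6, 0.4]
gripper_width: 0.0458
gripper_force: 39.8
[0.46686638 0.14177436 0.11967488] [ 178.11427435   20.7827034  -161.16850253] 0.04528809239553232 [ 0.49121715  0.6374145  -0.50219141] [-0.57512005  1.2517258   0.0269282 ]
105 55 [386.7 419.8]
105 -55 [268.  422.6]
-105 -55 [245.8 239.4]
-105 55 [422.7 237.7]
0 0 [330.5 347.9]
22 0 [330.9 382.9]
```

View pics/w2.png

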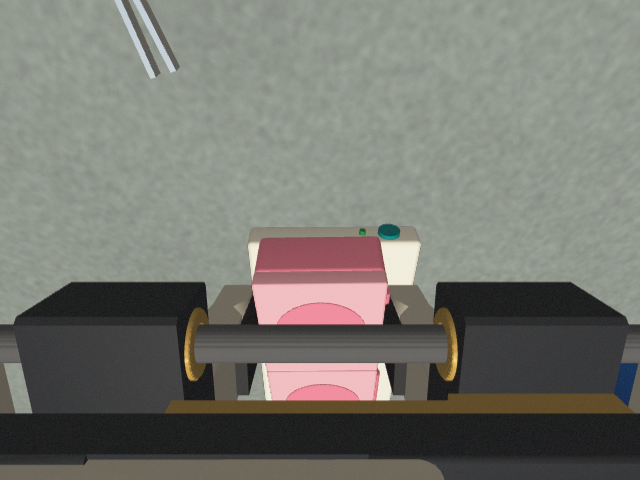

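View pics/t2.png

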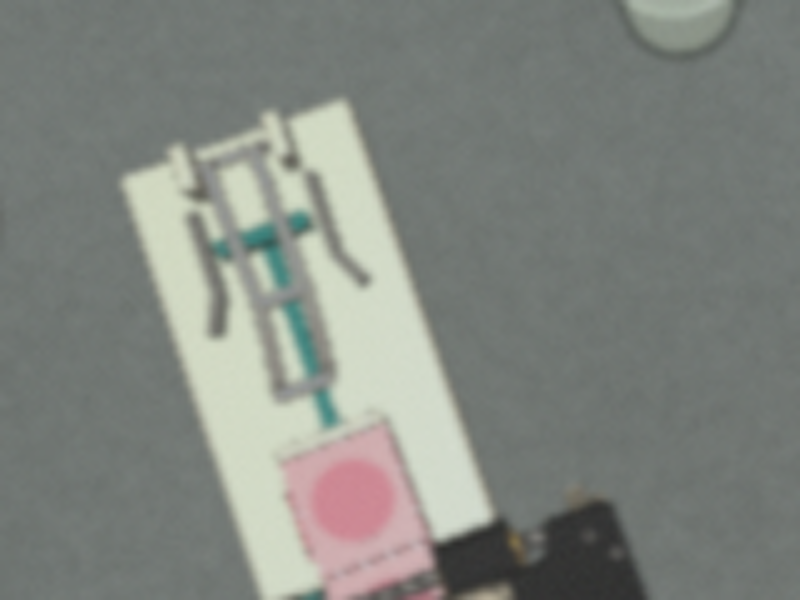

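The tray is held straight, but the arm stopped short of the pose (inner reach limit). In the wrist view the cleaner's near corners are about (250,242) and (417,240), as predicted. In the top crop the nose's top corners are (277,455) and (383,412). I'll check the bias and plan the approach from closer in.

```bash
cat >> h.py <<'E'
A=np.radians(18.87); CL=np.array([.59465,.19743,0])
RC=np.array([[np.cos(A),-np.sin(A),0],[np.sin(A),np.cos(A),0],[0,0,1]])
def incl(p): return RC.T@(np.array(p)-CL)
def outcl(x,y,z): return CL+RC@np.array([x,y,z])/1e3
def tray():  # tray nose, tail in cleaner frame from TCP (mm), grasp at -28.3, .0242 above bottom, tilt 24
    s=r.get_state(); Rr=rot(s)@Rt(0,24).inv().as_matrix()
    f=lambda d:(incl(s['tcp_pos']+Rr@np.array(d))*1e3).round(1)
    print('t',s['time_s'],'nose',f([.0833,0,-.0242]),'tail',f([-.0267,0,-.0242]),'tcp',f([0,0,0]),'F',(RC.T@s['contact_force']).round(1),'rot',s['eef_rot'].round(1))
    return f
E
python3 - <<'E'
from h import *
f=tray(); s=r.get_state(); print(s['joints'].round(1),s['gripper_width'])
print('nose top pred',f([.0833,0,.0018]))
c=cam('top'); g=lambda u,v:((u+.5)/5-.5+170,(v+.5)/5-.5+170)
P=[incl(px2w(c,g(u,v),s['tcp_pos'][2]+.0018))*1e3 for u,v in [(277,455),(383,412)]];print(P)
to(outcl(-126,0.4,91),Rt(18.87,24))
E
```

```text
t 5.125 nose [-57.   -9.5  91. ] tail [-166.9  -10.9   97.1] tcp [-138.8  -11.3  119.8] F [-0.1 -0.2 -0.3] rot [ 178.1   20.8 -161.2]
[  42.3   -0.3  -58.2   28.   -13.7 -139.3] 0.04584423928147994
nose top pred [-55.6 -10.3 116.9]
[array([-59.32152868,  12.72722947, 121.56875366]), array([-57.8261017 , -33.25139038, 121.56875366])]
row [-1.8 10.7 31.8] [ 0.033 -0.056 -0.002]
```

```bash
python3 -m pendant '[[-1,4,5,0.01,-0.02,0],[-1.5,8,15,0.02,-0.04,-0.001],[-1.8,10.7,25,0.033,-0.056,-0.002],[-1.8,10.7,31.8,0.033,-0.056,-0.002],[-1.8,10.7,31.8,0.033,-0.056,-0.002]]'
python3 - <<'E'
from h import *
tray();print(r.get_state()['joints'].round(1)); to(outcl(-126,0.4,91),Rt(18.87,24))
E
```

```text
time_s: 5.75
tcp_pos: [0.4904, 0.1551, 0.1153]
eef_rot: [178.7, 21.3, -161.0]
contact_force: [0.2, 0.6, -1.2]
gripper_width: 0.0456
gripper_force: 39.8
t 5.75 nose [-30.3  -4.9  87.3] tail [-140.2   -6.1   92.4] tcp [-112.4   -6.4  115.3] F [ 0.4  0.5 -1.2] rot [ 178.7   21.3 -161. ]
[  39.8    2.6  -58.2   35.7  -10.6 -144.7]
row [21.5  6.4 17.9] [ 0.023 -0.046  0.001]
```

Run:
```python
from h import *
to(outcl(-123,0.4,95),Rt(18.87,14))
```

```text
row [17.3  6.4 15.2] [0.023 0.128 0.003]
```

```bash
python3 -m pendant '[[6,2,1,0.01,0.06,0.001],[12,4,2,0.02,0.128,0.003],[17,6,5,0.023,0.128,0.003],[17.3,6.4,12,0.023,0.128,0.003],[17.3,6.4,15.2,0.023,0.128,0.003],[17.3,6.4,15.2,0.023,0.128,0.003]]'
python3 - <<'E'
from h import *
tray();print(r.get_state()['joints'].round(1)); to(outcl(-123,0.4,69),Rt(18.87,14));to(outcl(-125,0.4,57),Rt(18.87,20))
E
```

```text
time_s: 6.5
tcp_pos: [0.4778, 0.1577, 0.095]
eef_rot: [-180.0, 14.0, -161.1]
contact_force: [0.6, -0.4, -1.2]
gripper_width: 0.046
gripper_force: 39.8
t 6.5 nose [-45.6   0.2  56.7] tail [-154.     0.2   75.8] tcp [-123.5    0.2   95. ] F [ 0.4 -0.6 -1.2] rot [-180.    14.  -161.1]
[  44.5    6.5  -49.2   15.9  -22.4 -129.7]
row [ 5.8  0.2 25.3] [-0.     0.     0.001]
row [10.7  0.2 36.5] [-0.    -0.104  0.001]
```

```bash
python3 -m pendant '[[2,0.1,8,0,0,0],[4,0.1,18,0,0,0.001],[5.8,0.2,25.3,0,0,0.001],[5.8,0.2,25.3,0,0,0.001]]'
python3 - <<'E'
from h import *
tray();print(r.get_state()['joints'].round(1)); to(outcl(-123,0.4,56),Rt(18.87,20));to(outcl(-121,0.4,52),Rt(18.87,23));
E
```

```text
time_s: 7.0
tcp_pos: [0.4781, 0.1582, 0.0688]
eef_rot: [-180.0, 14.0, -161.1]
contact_force: [-0.7, -0.5, -1.5]
gripper_width: 0.0455
gripper_force: 39.8
t 7.0 nose [-45.2   0.5  30.5] tail [-153.5    0.6   49.6] tcp [-123.     0.6   68.8] F [-0.8 -0.3 -1.5] rot [-180.    14.  -161.1]
[  43.7    9.2  -52.4   20.7  -16.7 -134.1]
row [ 3.1 -0.2 12.4] [-0.    -0.105 -0.   ]
row [ 2.1 -0.2 16.8] [-0.    -0.157 -0.   ]
```

Run:
```python
from h import *
s=r.get_state()
def tcpfor(nx,nz,tilt,y=.4):
    q=np.radians(24-tilt); vx=83.3*np.cos(q)-24.2*np.sin(q); vz=-24.2*np.cos(q)-83.3*np.sin(q)
    return nx-vx,y,nz-vz
for nx,nz,t in [(-30,26.5,14),(-20,26.5,17),(-10,26.5,20),(0,26.5,22),(10,26.5,22),(20,26.5,22)]:
    to(outcl(*tcpfor(nx,nz,t)),Rt(18.87,t))
```

```text
row [-13.7  -0.2   7.5] [-0. -0. -0.]
row [-20.6  -0.2  13.5] [-0.    -0.053 -0.   ]
row [-27.7  -0.2  19.6] [-0.    -0.105 -0.   ]
row [-35.7  -0.2  24.6] [-0.   -0.14 -0.  ]
row [-45.4  -0.2  27. ] [-0.   -0.14 -0.  ]
row [-55.1  -0.2  29.4] [-0.   -0.14 -0.  ]
```

Advance to nose x = -10 first and check the reach and the force.

```bash
python3 -m pendant '[[-5,-0.1,3,0,0,0],[-10,-0.2,6,0,0,0],[-13.7,-0.2,7.5,0,0,0],[-17,-0.2,10.5,0,-0.026,0],[-20.6,-0.2,13.5,0,-0.053,0],[-24,-0.2,16.5,0,-0.079,0],[-27.7,-0.2,19.6,0,-0.105,0],[-27.7,-0.2,19.6,0,-0.105,0]]'
python3 - <<'E'
from h import *
tray();print(r.get_state()['joints'].round(1))
def tcpfor(nx,nz,tilt,y=.4):
    q=np.radians(24-tilt); vx=83.3*np.cos(q)-24.2*np.sin(q); vz=-24.2*np.cos(q)-83.3*np.sin(q)
    return nx-vx,y,nz-vz
for nx,nz,t in [(0,26.5,22),(10,26.5,22.5),(20,26.5,22.5),(30,26.5,22.5),(38,26.5,22.5)]:
    to(outcl(*tcpfor(nx,nz,t)),Rt(18.87,t))
E
```

```text
time_s: 8.0
tcp_pos: [0.5147, 0.167, 0.0729]
eef_rot: [179.3, 18.4, -161.2]
contact_force: [-0.1, 0.0, -2.4]
gripper_width: 0.0459
gripper_force: 39.9
t 8.0 nose [-4.9 -2.4 40.6] tail [-114.4   -2.8   51.4] tcp [-85.5  -3.   72.9] F [-0.   0.  -2.4] rot [ 179.3   18.4 -161.2]
[  34.7   10.   -58.3   47.9   -5.8 -152.8]
row [ 3.2  3.1 19.3] [ 0.012 -0.063 -0.002]
row [-5.9  3.1 23. ] [ 0.012 -0.072 -0.002]
row [-15.4   3.1  26.2] [ 0.012 -0.072 -0.002]
row [-24.9   3.   29.3] [ 0.012 -0.072 -0.002]
row [-32.4   3.   31.9] [ 0.012 -0.072 -0.002]
```

```bash
cat >> h.py <<'E'
def tcpfor(nx,nz,tilt,y=.4):
    q=np.radians(24-tilt); vx=83.3*np.cos(q)-24.2*np.sin(q); vz=-24.2*np.cos(q)-83.3*np.sin(q)
    return nx-vx,y,nz-vz
def plan(L):
    for nx,nz,t in L: print(nx,nz,t,end=' '); to(outcl(*tcpfor(nx,nz,t)),Rt(18.87,t))
E
python3 - <<'E'
from h import *
plan([(-5,36,16),(-5,27,15),(5,26.5,15),(15,26.5,16)])
E
```

```text
-5 36 16 row [-0.9  3.3  1.7] [ 0.012  0.041 -0.001]
-5 27 15 row [0.9 3.2 9.1] [ 0.012  0.059 -0.001]
5 26.5 15 row [-8.4  3.2 12.8] [ 0.012  0.059 -0.001]
15 26.5 16 row [-16.8   3.2  17. ] [ 0.012  0.041 -0.001]
```

```bash
python3 -m pendant '[[-0.9,2,1.7,0.01,0.041,-0.001],[0,3.2,5,0.012,0.05,-0.001],[0.9,3.2,9.1,0.012,0.059,-0.001],[0.9,3.2,9.1,0.012,0.059,-0.001]]'
python3 - <<'E'
from h import *
tray();print(r.get_state()['joints'].round(1))
plan([(5,26.5,15.5),(15,26.5,16.5),(25,26.5,18)])
snap('scene','s2.png',(340,160,480,265),5.7)
E
```

```text
time_s: 8.5
tcp_pos: [0.5158, 0.1721, 0.0639]
eef_rot: [-180.0, 15.0, -161.0]
contact_force: [-1.3, 0.9, -3.1]
gripper_width: 0.0458
gripper_force: 39.9
t 8.5 nose [-4.3  1.6 27. ] tail [-112.9    1.4   44.2] tcp [-82.8   1.5  63.9] F [-1.   1.3 -3.1] rot [-180.   15. -161.]
[  41.5   12.7  -49.3   22.4  -15.2 -133.5]
5 26.5 15.5 row [-8.4 -1.1  3.5] [ 0.    -0.008  0.002]
15 26.5 16.5 row [-17.1  -1.1   7.2] [ 0.    -0.026  0.002]
25 26.5 18 row [-25.3  -1.2  11.6] [ 0.    -0.052  0.002]
```

View pics/s2.png

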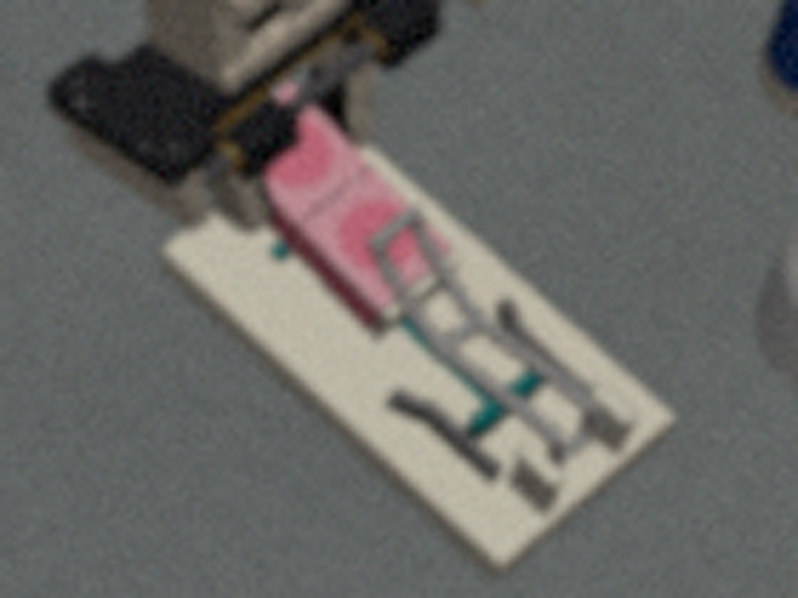

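The arm tip lies over the tray's front lid (crop 400,230), and the white nose (380,320) is under the slope and aligned. I'll ease in.

```bash
python3 -m pendant '[[-2.8,-0.8,1.2,0,-0.003,0.001],[-5.6,-1.1,2.4,0,-0.006,0.002],[-8.4,-1.1,3.5,0,-0.008,0.002],[-11.3,-1.1,4.7,0,-0.014,0.002],[-14.2,-1.1,6,0,-0.02,0.002],[-17.1,-1.1,7.2,0,-0.026,0.002],[-17.1,-1.1,7.2,0,-0.026,0.002]]'
python3 - <<'E'
from h import *
tray();print(r.get_state()['joints'].round(1))
plan([(25,26.5,18),(32,26,20),(38,25,21)])
E
```

```text
time_s: 9.43
tcp_pos: [0.5339, 0.1769, 0.0618]
eef_rot: [180.0, 16.6, -161.2]
contact_force: [-1.3, -0.4, -3.8]
gripper_width: 0.0455
gripper_force: 39.9
t 9.425 nose [15.3  0.2 27. ] tail [-93.7   0.2  41.2] tcp [-64.1   0.2  61.8] F [-1.4  0.  -3.8] rot [ 180.    16.6 -161.2]
[  39.3   13.8  -50.8   30.1  -11.4 -139.3]
25 26.5 18 row [-7.8  0.2  4.9] [ 0.001 -0.025 -0.001]
32 26 20 row [-12.5   0.2   9.8] [ 0.001 -0.06  -0.001]
38 25 21 row [-17.    0.2  13.6] [ 0.001 -0.078 -0.001]
```

```bash
python3 -m pendant '[[-2.6,0.1,1.6,0,-0.008,0],[-5.2,0.2,3.2,0,-0.016,0],[-7.8,0.2,4.9,0,-0.025,-0.001],[-10.2,0.2,7.3,0,-0.042,-0.001],[-12.5,0.2,9.8,0,-0.06,-0.001],[-12.5,0.2,9.8,0,-0.06,-0.001]]'
python3 - <<'E'
from h import *
tray();print(r.get_state()['joints'].round(1))
plan([(38,25,20),(42,25,20.5),(45,24,21),(50,24,21)])
E
```

```text
time_s: 10.18
tcp_pos: [0.5509, 0.1813, 0.0679]
eef_rot: [179.7, 18.8, -161.2]
contact_force: [-1.6, -1.5, -4.8]
gripper_width: 0.0455
gripper_force: 39.9
t 10.175 nose [34.2 -0.9 36.3] tail [-75.4  -1.   46.2] tcp [-46.6  -1.1  67.9] F [-2.  -0.9 -4.8] rot [ 179.7   18.8 -161.2]
[  26.4   13.   -57.4   68.8   -2.3 -166. ]
38 25 20 row [ 1.2  1.4 13.3] [ 0.005 -0.021 -0.001]
42 25 20.5 row [-2.1  1.4 15.2] [ 0.005 -0.03  -0.001]
45 24 21 row [-4.2  1.4 17.7] [ 0.005 -0.038 -0.001]
50 24 21 row [-8.9  1.4 19.3] [ 0.005 -0.038 -0.001]
```

The wrist is near its singularity (j5 near 0), so I can't tilt further. Instead I'll keep tilt 17 (tray about 7° nose-down), ease in to the stop, then let the tray pivot between lightly loaded pads as the tail goes down.

Run:
```python
from h import *
plan([(34,33,17),(34,26,16.5),(40,24,16.5)])
```

```text
34 33 17 row [-0.6  1.5  1. ] [ 0.005  0.032 -0.001]
34 26 16.5 row [1.2 1.5 7.1] [ 0.005  0.04  -0.001]
40 24 16.5 row [-3.8  1.5 10.9] [ 0.005  0.04  -0.001]
```

```bash
python3 -m pendant '[[-0.3,0.7,0.5,0.003,0.016,0],[-0.6,1.5,1,0.005,0.032,-0.001],[0.3,1.5,4,0.005,0.036,-0.001],[1.2,1.5,7.1,0.005,0.04,-0.001],[1.2,1.5,7.1,0.005,0.04,-0.001]]'
python3 - <<'E'
from h import *
tray();print(r.get_state()['joints'].round(1))
plan([(38,23,16.5),(42,22,16.5),(46,22,16.5),(50,22,16.5)])
E
```

```text
time_s: 10.8
tcp_pos: [0.5511, 0.1852, 0.0607]
eef_rot: [180.0, 16.5, -161.0]
contact_force: [-1.6, 1.0, -4.5]
gripper_width: 0.0459
gripper_force: 40.0
t 10.8 nose [34.3  2.7 25.8] tail [-74.8   2.5  40.2] tcp [-45.2   2.5  60.7] F [-1.2  1.4 -4.5] rot [ 180.    16.5 -161. ]
[  39.5   15.5  -47.4   26.3  -12.9 -135.5]
38 23 16.5 row [-2.8 -2.1  3.8] [0.001 0.    0.002]
42 22 16.5 row [-6.3 -2.1  5.9] [0.001 0.    0.002]
46 22 16.5 row [-10.2  -2.2   7. ] [0.001 0.    0.002]
50 22 16.5 row [-14.   -2.2   8.1] [0.001 0.    0.002]
```

```bash
python3 -m pendant '[[0,-1,0,0,0,0.001],[0,-2.1,0,0,0,0.002],[-1.4,-2.1,1.9,0,0,0.002],[-2.8,-2.1,3.8,0,0,0.002],[-2.8,-2.1,3.8,0,0,0.002]]'
python3 - <<'E'
from h import *
tray()
plan([(40,22.5,16.5),(42,22,16.5),(46,22,16.5),(50,22,16.5)])
E
```

```text
time_s: 11.42
tcp_pos: [0.5556, 0.1823, 0.0581]
eef_rot: [-180.0, 16.5, -161.2]
contact_force: [-4.1, -0.9, 1.6]
gripper_width: 0.046
gripper_force: 40.0
t 11.425 nose [37.6 -1.9 23.2] tail [-71.5  -1.7  37.6] tcp [-41.8  -1.7  58.1] F [-4.2  0.5  1.6] rot [-180.    16.5 -161.2]
40 22.5 16.5 row [-2.1  2.1  1.4] [-0.001  0.    -0.002]
42 22 16.5 row [-3.9  2.1  2.4] [-0.001  0.    -0.002]
46 22 16.5 row [-7.7  2.1  3.6] [-0.001  0.    -0.002]
50 22 16.5 row [-11.5   2.2   4.7] [-0.001  0.    -0.002]
```

```bash
python3 -m pendant '[[0,0,0,0,0,0],[0,0,0,0,0,0],[0,0,0,0,0,0]]' >/dev/null
python3 - <<'E'
from h import *
tray(); print(r.get_state()['joints'].round(1))
snap('scene','s3.png',(340,160,480,265),5.7)
tray()
E
```

```text
t 11.8 nose [37.6 -1.7 23.1] tail [-71.5  -1.5  37.5] tcp [-41.9  -1.6  58. ] F [-3.3 -3.9  1.4] rot [-180.    16.5 -161.2]
[  38.9   16.   -47.2   26.7  -12.6 -135.4]
t 11.85 nose [37.5 -1.7 23.1] tail [-71.5  -1.5  37.5] tcp [-41.9  -1.6  58. ] F [-3.4 -3.2  1.9] rot [-180.    16.5 -161.2]
```

View pics/s3.png

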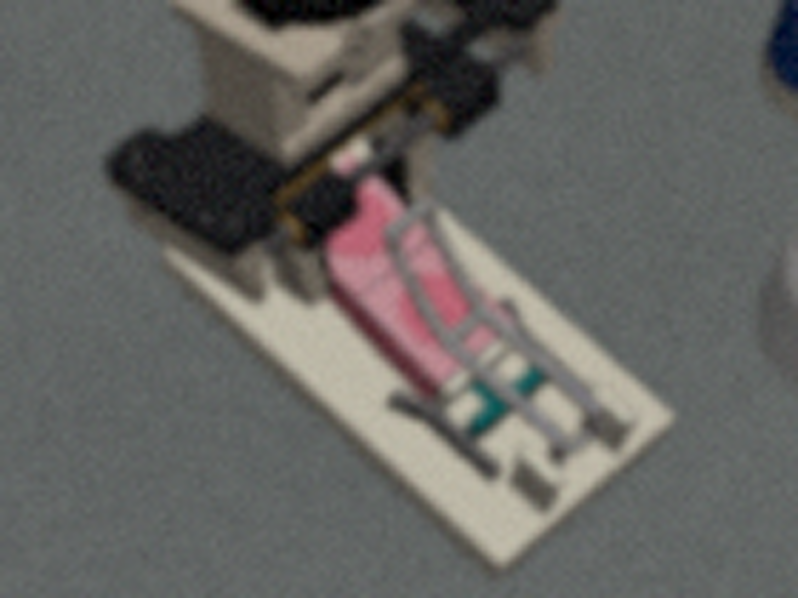

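The nose is in the rail throat (crop 440,385), about 8 mm short of the teal stop. The force suggests light contact with the deck and the +y rail, so I'll lift 1 mm, nudge -y and see.

```bash
python3 -m pendant '[[-0.3,-0.4,-0.5,0,0,0],[-0.3,-0.4,-1,0,0,0],[-0.3,-0.8,-1,0,0,0],[-0.3,-0.8,-1,0,0,0],[-0.3,-0.8,-1,0,0,0]]' >/dev/null
python3 - <<'E'
from h import *
tray(); r.capture('top'); tray()
E
```

```text
t 12.475 nose [37.7 -1.7 24. ] tail [-71.3  -1.7  38.3] tcp [-41.7  -1.7  58.8] F [-1.6  0.9 -4.4] rot [ 180.    16.5 -161.1]
t 12.525 nose [37.8 -1.7 24. ] tail [-71.3  -1.7  38.4] tcp [-41.7  -1.7  58.9] F [-1.8  0.1 -5.4] rot [ 180.    16.5 -161.2]
```

```bash
python3 -m pendant '[[-1,0,0.3,0,0,0],[-1.9,0,0.6,0,0,0],[-2.9,0,0.85,0,0,0],[-3.8,0,1.1,0,0,0],[-3.8,0,1.1,0,0,0]]' >/dev/null
python3 - <<'E'
from h import *
tray(); r.capture('top'); tray()
E
```

```text
t 13.15 nose [41.8 -1.9 24.1] tail [-67.3  -1.8  38.5] tcp [-37.6  -1.9  59. ] F [-1.3  0.8 -5.6] rot [ 180.    16.5 -161.2]
t 13.2 nose [41.8 -1.9 24.2] tail [-67.2  -1.8  38.5] tcp [-37.6  -1.9  59. ] F [-1.9  0.1 -5.2] rot [ 180.    16.5 -161.2]
```

```bash
python3 -m pendant '[[-0.9,0.2,0.3,0,0,0],[-1.9,0.4,0.6,0,0,0],[-2.9,0.4,0.85,0,0,0],[-2.9,0.4,0.85,0,0,0]]' >/dev/null
python3 - <<'E'
from h import *
tray(); r.capture('top'); tray()
E
python3 -m pendant '[[-0.5,0,0.15,0,0,0],[-1,0,0.3,0,0,0],[-1.5,0,0.45,0,0,0],[-1.9,0,0.6,0,0,0],[-1.9,0,0.6,0,0,0]]' >/dev/null
python3 - <<'E'
from h import *
tray(); r.capture('top'); tray()
E
```

```text
t 13.7 nose [44.9 -1.7 24.2] tail [-64.2  -1.6  38.5] tcp [-34.6  -1.6  59.1] F [-1.1 -0.7 -4.5] rot [ 180.    16.5 -161.2]
t 13.75 nose [44.9 -1.6 24.3] tail [-64.2  -1.5  38.6] tcp [-34.6  -1.5  59.1] F [-1.4 -0.5 -4.1] rot [ 180.    16.5 -161.2]
t 14.375 nose [46.7 -1.5 24.1] tail [-62.3  -1.5  38.4] tcp [-32.7  -1.5  59. ] F [-2.4 -1.3 -4.6] rot [ 180.    16.5 -161.2]
t 14.425 nose [46.7 -1.5 24.2] tail [-62.3  -1.5  38.5] tcp [-32.7  -1.5  59. ] F [-1.5 -0.3 -4. ] rot [ 180.    16.5 -161.2]
```

```bash
python3 -m pendant '[[-0.5,0,0.15,0,0,0],[-1,0,0.3,0,0,0],[-1.4,0,0.45,0,0,0],[-1.4,0,0.45,0,0,0]]' >/dev/null
python3 - <<'E'
from h import *
tray(); r.capture('top'); tray()
E
python3 -m pendant '[[-0.5,0,0.15,0,0,0],[-1,0,0.3,0,0,0],[-1,0,0.3,0,0,0]]' >/dev/null
python3 - <<'E'
from h import *
tray(); r.capture('top'); tray()
E
```

```text
t 14.925 nose [48.2 -1.6 24.1] tail [-60.8  -1.5  38.5] tcp [-31.2  -1.5  59. ] F [-3.2  0.2 -4.3] rot [ 180.    16.5 -161.2]
t 14.975 nose [48.2 -1.6 24.1] tail [-60.8  -1.5  38.4] tcp [-31.2  -1.5  58.9] F [-1.5 -0.6 -4.5] rot [ 180.    16.5 -161.2]
t 15.35 nose [48.6 -1.7 23.8] tail [-60.5  -1.6  38.2] tcp [-30.8  -1.6  58.7] F [-6.9  1.3 -1.3] rot [-180.    16.5 -161.2]
t 15.4 nose [48.6 -1.7 23.8] tail [-60.5  -1.6  38.3] tcp [-30.9  -1.6  58.7] F [-6.5  2.1 -2.2] rot [-180.    16.5 -161.2]
```

Stop felt at nose x ≈ 48.5 (Fx about -7 N). Now I unload, set the nose on the deck, loosen the grip to 8 N and lower the tail.

```bash
python3 -m pendant '[[0.5,0,0.2,0,0,0],[0.6,0,0.5,0,0,0],[0.6,0,0.5,0,0,0]]' - 8 
python3 -m pendant '[[0.7,0,1.3,0,0,0],[1.4,0,2.6,0,0,0],[2,0,3.9,0,0,0],[2.7,0,5.2,0,0,0],[2.7,0,5.2,0,0,0]]'
python3 - <<'E'
from h import *
tray(); r.capture('top'); tray()
snap('scene','s4.png',(340,160,480,265),5.7)
E
```

```text
time_s: 15.78
tcp_pos: [0.566, 0.186, 0.0585]
eef_rot: [180.0, 16.5, -161.2]
contact_force: [-5.6, -2.1, 0.9]
gripper_width: 0.0461
gripper_force: 8.0
time_s: 16.4
tcp_pos: [0.5656, 0.1861, 0.053]
eef_rot: [180.0, 16.6, -161.2]
contact_force: [-2.4, 0.1, 0.7]
gripper_width: 0.0459
gripper_force: 8.0
t 16.4 nose [48.3 -1.3 18.3] tail [-60.8  -1.3  32.5] tcp [-31.2  -1.3  53. ] F [-2.2  0.8  0.7] rot [ 180.    16.6 -161.2]
t 16.45 nose [48.3 -1.3 18.3] tail [-60.8  -1.2  32.5] tcp [-31.2  -1.2  53. ] F [-2.6 -0.2 -0.4] rot [ 180.    16.6 -161.2]
```

View pics/s4.png

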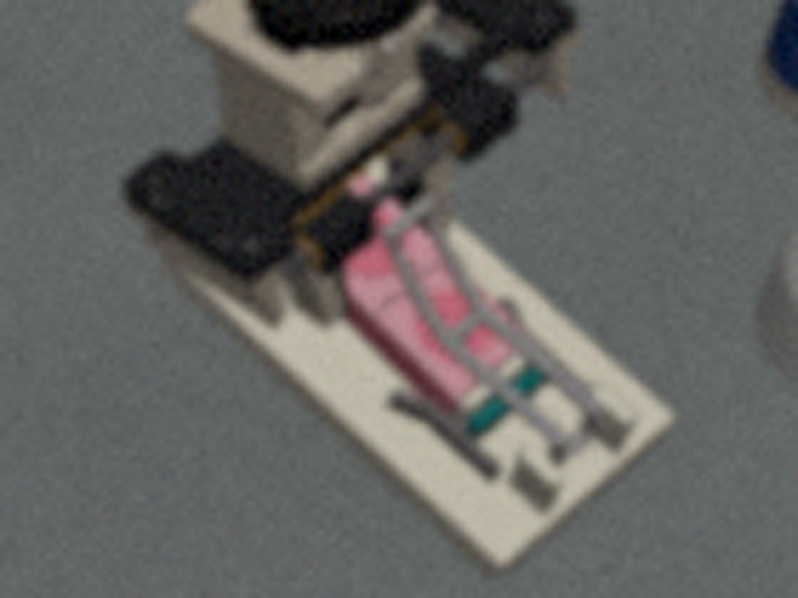

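The nose is against the teal stop (crop 490,395), the tray is pivoting in the pads, and the forces are small. I keep lowering.

```bash
python3 -m pendant '[[0.6,0,1.2,0,0,0],[1.2,0,2.4,0,0,0],[1.9,0,3.6,0,0,0],[2.5,0,4.8,0,0,0],[3.1,0,5.9,0,0,0],[3.1,0,5.9,0,0,0]]'
python3 - <<'E'
from h import *
tray(); r.capture('top'); tray()
E
```

```text
time_s: 17.25
tcp_pos: [0.5641, 0.1856, 0.046]
eef_rot: [180.0, 16.5, -161.2]
contact_force: [1.5, 1.2, -0.3]
gripper_width: 0.0457
gripper_force: 8.0
t 17.25 nose [46.7 -1.3 11.2] tail [-62.4  -1.3  25.5] tcp [-32.7  -1.3  46. ] F [ 1.8  0.7 -0.3] rot [ 180.    16.5 -161.2]
t 17.3 nose [46.7 -1.3 11.3] tail [-62.4  -1.3  25.6] tcp [-32.7  -1.3  46.1] F [ 0.5  0.7 -1.6] rot [ 180.    16.5 -161.2]
```

```bash
python3 -m pendant '[[0,0,0.5,0,0,0],[0,0,1,0,0,0],[0,0,1,0,0,0]]' >/dev/null
python3 - <<'E'
from h import *
tray(); r.capture('top'); tray()
E
python3 -m pendant '[[0.1,0,0.5,0,0,0],[0.3,0,1,0,0,0],[0.3,0,1,0,0,0]]' >/dev/null
python3 - <<'E'
from h import *
tray(); snap('wrist','w4.png'); tray()
E
```

```text
t 17.675 nose [46.6 -1.5 10.1] tail [-62.5  -1.4  24.5] tcp [-32.9  -1.5  45. ] F [-1.2  0.7 -0.4] rot [ 180.    16.5 -161.2]
t 17.725 nose [46.5 -1.5 10.1] tail [-62.5  -1.4  24.5] tcp [-32.9  -1.5  45. ] F [-0.3  1.7 -0.7] rot [ 180.    16.5 -161.2]
t 18.1 nose [46.7 -1.6  9.8] tail [-62.4  -1.5  24.1] tcp [-32.8  -1.5  44.6] F [-5.6  2.2  8.2] rot [ 180.    16.6 -161.2]
t 18.15 nose [46.7 -1.5  9.8] tail [-62.4  -1.5  24.1] tcp [-32.7  -1.5  44.6] F [-4.1  1.   7.7] rot [ 180.    16.6 -161.2]
```

The wrist feels the deck (Fz about +8 N at the expected flat height). Release and withdraw along the tool axis.

```bash
python3 -m pendant '[[-0.2,0,-0.5,0,0,0],[-0.2,0,-0.5,0,0,0],[-0.2,0,-0.5,0,0,0],[-0.2,0,-0.5,0,0,0],[-0.2,0,-0.5,0,0,0]]' 66
python3 -m pendant '[[1,0,-6,0,0,0],[2,0,-18,0,0,0],[3,0,-40,0,0,0],[4,0,-70,0,0,0],[4,0,-100,0,0,0],[4,0,-110,0,0,0],[4,0,-110,0,0,0]]'
python3 - <<'E'
from h import *
snap('scene','s5.png',(340,160,480,265),5.7)
snap('top','t5.png',(170,170,330,290),5)
print(r.get_state()['contact_force'])
E
```

```text
time_s: 18.77
tcp_pos: [0.5641, 0.1853, 0.0444]
eef_rot: [-180.0, 16.5, -161.2]
contact_force: [-0.9, -0.8, 0.1]
gripper_width: 0.0661
gripper_force: 0.0
time_s: 19.65
tcp_pos: [0.5311, 0.1743, 0.1493]
eef_rot: [180.0, 16.6, -161.2]
contact_force: [-0.2, -0.2, -0.5]
gripper_width: 0.0664
gripper_force: 0.0
[-0.39016667 -0.04836524  0.1177909 ]
```

View pics/s5.png

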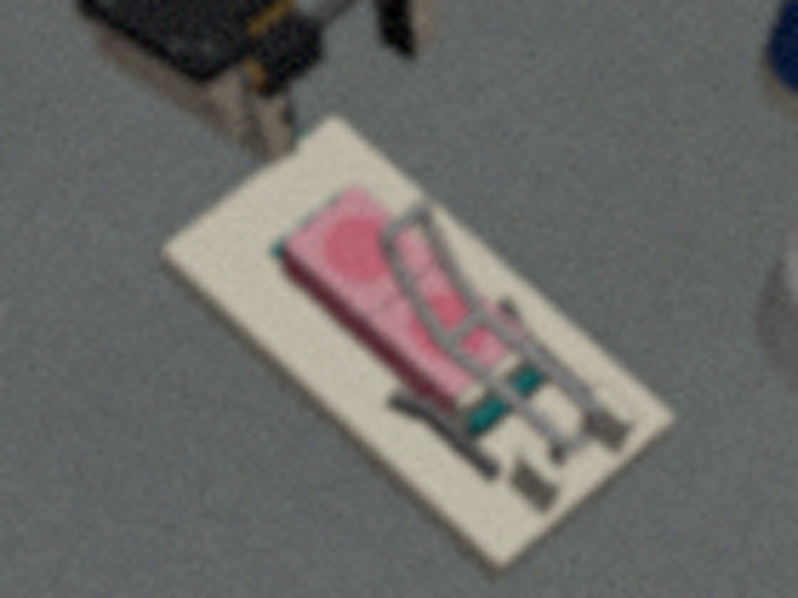

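All ten views are used, so I'll check flatness numerically from the corners just read: tail top-left about (286,243), tail top-right about (355,187), nose top-left about (458,406).

Run:
```python
from h import *
c=cam('scene')
def P(x,y,z):
    u=w2px(c,outcl(x,y,z)); return ((u-[340,160]+.5)*5.7-.5).round(0)
for nm,n,tz in [('flat 49',49,20),('flat 48',48,20),('on sill',49,25),('sill far',42,25)]:
    print(nm,[P(n-110,s*23-1,tz+26) for s in(-1,1)],[P(n,s*23-1,46) for s in(-1,1)])
print('deck corners',[P(x,y,20) for x,y in[(-105,-55),(-105,55),(105,55),(105,-55)]])
# pink extents from segmentation of the top view, tail edge position
im=cv2.imread('pics/raw_t5.png').astype(int); b,g,rr=im[...,0],im[...,1],im[...,2]
t=(g-rr>15); ys,xs=np.where(t[170:290,170:330]); ct=cam('top')
Q=np.array([incl(px2w(ct,(x+170,y+170),.025))*1e3 for x,y in zip(xs,ys)])
print('teal x,y',Q[(abs(Q[:,1])<40)&(abs(Q[:,0])<110)][:,:2].round(0).tolist())
pk=(rr-g>18); ys,xs=np.where(pk[170:290,170:330])
Q=np.array([incl(px2w(ct,(x+170,y+170),.046))*1e3 for x,y in zip(xs,ys)]); print('pink x',Q[:,0].min(),Q[:,0].max(),'y',np.percentile(Q[:,1],[2,50,98]))
```

```text
flat 49 [array([278., 239.]), array([353., 181.])] [array([461., 405.]), array([535., 343.])]
flat 48 [array([277., 238.]), array([351., 179.])] [array([459., 404.]), array([534., 342.])]
on sill [array([279., 233.]), array([354., 174.])] [array([461., 405.]), array([535., 343.])]
sill far [array([268., 223.]), array([343., 164.])] [array([449., 395.]), array([524., 332.])]
deck corners [array([153., 246.]), array([328., 111.]), array([672., 414.]), array([497., 565.])]
teal x,y [[62.0, -17.0], [61.0, -20.0], [60.0, -15.0], [59.0, -17.0], [59.0, -19.0], [58.0, -21.0], [59.0, -12.0], [58.0, -14.0], [57.0, -16.0], [56.0, -18.0], [56.0, -20.0], [61.0, 2.0], [61.0, -0.0], [60.0, -2.0], [57.0, -11.0], [56.0, -13.0], [55.0, -15.0], [54.0, -17.0], [61.0, 7.0], [60.0, 5.0], [59.0, 3.0], [58.0, 0.0], [58.0, -2.0], [57.0, -4.0], [59.0, 10.0], [59.0, 8.0], [58.0, 5.0], [57.0, 3.0], [56.0, 1.0], [55.0, -1.0], [55.0, -3.0], [57.0, 10.0], [56.0, 8.0], [56.0, 6.0], [55.0, 4.0], [54.0, 2.0], [53.0, -0.0], [60.0, 24.0], [59.0, 22.0], [58.0, 20.0], [55.0, 11.0], [54.0, 9.0], [53.0, 7.0], [58.0, 25.0], [57.0, 22.0], [56.0, 20.0], [55.0, 18.0], [55.0, 23.0], [54.0, 21.0]]
pink x -23.2762281744006 41.97827806043394 y [-24.8591043   -2.82486091  21.80834489]
```

The corners match the flat hypothesis, and the tail is not on the sill. This agrees with the release height and force. Handing in.

```bash
python3 -c "
from plant import r
print(r.close_job())"
```

```text
the job is handed in; nothing more can be done
None
```

The job is handed in at about 20 s of the 48 s. By force and image checks, the pink tray lies flat between sill and stop, nose against the stop and the wire arm down on its lid; I had no direct reading of the arm's angle, and the hand-in returned no verdict.

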